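# Pack the tin and the carton into the spice caddy

## Robot

A 7-joint arm with a two-finger parallel gripper is mounted at the origin on a cart in front of the work surface, level with it; the furniture and walls round the work are solid. World frame = base frame: x ahead of the robot, y to its left, z up, the work surface at z = 0. Lengths are in m, angles in degrees, forces in N, time in s.
With the tool pointing down it reaches from about 0.425 to 0.875 m from the base axis. Payload 4.7 kg.
Tool frame: the origin (TCP) lies midway between the tips of the shut fingers; the grasp point (between the pads) lies 19 mm behind it; y points along the fingers, x is the direction in which the jaws open and shut, and the axes are right-handed (so a half turn about y gives the same grasp; the last joint's range is limited). The gripper opens to 87 mm and grips with 3 to 60 N. Pads are 19 mm wide; open, the fingers measure 117 mm over their backs; the gripper's body (75 mm by 190 mm) begins 51 mm behind the grasp point.
Start: joints at [-62.504, 18.392, -4.016, 83.108, 1.295, 78.541, -3.26], TCP at [0.292, 0.581, 0.223] pointing down, gripper open.
Joint ranges: [-163.93, 163.93], [-17.29, 119.83], [-79.2, 71.16], [3.27, 140.29], [-89.18, 269.18], [5.43, 117.66], [-154.24, 154.24]. Speed limits (degrees/s): [147.25, 147.25, 180, 180, 180, 180, 180].

## Interface

Orientations are given as [roll, pitch, yaw] about the fixed x, y, z axes, in that order (R = Rz(yaw) Ry(pitch) Rx(roll)).
In Python, from cell import env gives the robot as it stands.
- The arm moves only by the tool carry_out, never from a script. Its argument "targets" is a list of rows, each a list of 2 entries, a list of its own where there are three numbers: the shift along the tool's x, y, z in mm, then the turn, a rotation vector about the tool's x, y, z in degrees. A call has 1 to 12 rows; each row shifts and turns the commanded pose from where the row before left it, along the tool's axes as they then stand; what a row does not reach is not made up. A row lasts 1/10 s, in which the tool goes at most 50 mm and 8.59 degrees, less where a joint would pass 70% of its speed; a pose out of reach is approached as far as the arm can. A call with a gripper value outside its range is refused whole. "jaw" is the opening, from 0 (shut) to 1 (fully open), set as the call begins (left out, the last holds). The fingers move at their own pace and stop on an object; "squeeze" is the grip in N (left out, the last holds). Time passes only in rows, so rows that do not move let the fingers close. It gives the time, the measured TCP pose, the force and the opening at its end, in the units of the state.
- env.get_obs(): the state, without advancing time (a new reading comes with each control period).
- env.read_camera(name): name is "side" or "top" or "wrist"; returns the picture (384x512x3 uint8, red, green, blue); there is no depth.
- env.get_calibration(name): a dict with "fx", "fy", "cx", "cy" (pixels), "R" (3x3) and "t" (3): a world point X has camera coordinates R X + t; the wrist camera has in their place "hand_eye" (4x4, takes a point from camera to tool coordinates, whose origin is the TCP and whose axes are the tool frame's). Camera axes: x right, y down, z forward; pixel columns grow to the right and rows downward; lengths in m; the calibration is good to about 2 mm. The wrist camera is an equidistant fisheye: a pixel r from the principal point sees the ray r / f radians off the axis. A picture is of the moment at which its call begins: read the wrist's pose just before it. get_calibration takes no time and is no camera call.
- env.sign_off(): hands the job in, once; it reports no verdict.
Trained networks look in the newest picture that a camera, given by its name, has taken for a name from the list of things; names that differ only in an ending like _2 or _b are one class to them, and where a whole thing is asked for, a point or a joint stands for the part that bears it (a point fixed in the world has none). Each returns a list of dicts, best first, with "p" (0 to 1); they miss things now and then, are a little off and sometimes report something else, mostly with a low value. They report only what shows in the picture. A call takes as long as a camera call.
- env.outline_of(camera, label): "mask" (384x512 bool, what is visible of it) and "xy" ([column, row] in pixels, amid what is visible of it).
The state is a dict: "time_s": time; "qpos": joint angles; "joint_velocities": joint speeds; "effort": joint torques, N m; "tool_pos": TCP position; "tool_rot": TCP orientation; "force": force on the tool from outside, world axes, zero at the start; "wrist_torque": the same for the moment, N m; "grip_width": finger opening in m.
Only numpy, scipy, OpenCV 4.12 (cv2) and the standard library are available. Lean on these libraries where they do the work, as an engineer would, in place of code of your own. Each camera call takes 0.05 s, during which the arm holds its last target.

## Task

Pack the short food tin and the small plain carton into the low wooden caddy beside the spice jar that is already in it: shift the jar along to make room, then fit all three in one row, each standing upright on the caddy's floor. They only just fit, with the carton's narrow side along the row. Leave the other things on the worktop where they are.

Things in the scene. Friction and masses are not known exactly. Their poses are not given: they have to be found in the camera images.
- caddy: Low open-topped wooden box that does not move; inside 66 mm wide (its x) and 142 mm long (its y), walls 6 mm thick, rim 35 mm above the worktop, inner floor 6 mm above the worktop; a small steel bail on each short end reaches 15 mm out at 22 mm height. Origin: under its centre, on the worktop; z up.
- jar_mid (a point): Spice jar with dark cap, a cylinder 41 mm in diameter and 105 mm tall, 0.11 kg, standing near the middle of the caddy at the start; neither gap beside it takes the tin until it is moved. Point: its centre, half-way up; z along its axis, up.
- tin_mid (a point): Short round food tin, 57 mm in diameter and 72 mm tall, about 0.18 kg, standing on the worktop to one side of the caddy. Point: its centre, half-way up; z along its axis, up.
- carton_mid (a point): Small plain white carton with a grey band round it, closed and rigid, 56 mm wide (its x), 34 mm deep (its y), 85 mm tall (its z), about 0.12 kg, standing on the worktop on the other side. Point: its centre, half-way up. In the caddy it fits with its 34 mm along the caddy's length.
- mug_mid (a point): Bystander, to be left where it is: white mug, 62 mm across and 51 mm tall, with a handle. Point: roughly its centre.
- glass_mid (a point): Bystander, to be left where it is: small clear tumbler, 49 mm across, 62 mm tall. Point: roughly its centre.
- timer_mid (a point): Bystander, to be left where it is: round wind-up kitchen timer, 63 mm across, 44 mm tall. Point: roughly its centre.
- can_mid (a point): Bystander, to be left where it is: slim drinks can, 53 mm across, 134 mm tall (not the tin to be packed). Point: roughly its centre.
- candle_mid (a point): Bystander, to be left where it is: small tea light, 38 mm across, 15 mm tall. Point: roughly its centre.
- teaspoon_mid (a point): Bystander, to be left where it is: steel teaspoon lying flat, 130 mm long. Point: roughly its centre.

How it is judged (in metres and radians):
At the end, for the whole second after the job is handed in: Jar, tin and carton all stand inside the caddy, their centres within its inner outline (to about 5 mm), each on the inner floor (height within 6 mm) and upright within 0.12 rad (x of jar_mid in the frame of caddy between -0.04 and 0.04 m and y of jar_mid in the frame of caddy between -0.075 and 0.075 m and z of jar_mid in the frame of caddy between 0.0525 and 0.0645 m and angle between each of jar_mid, tin_mid, carton_mid's own z axis and vertical below 0.12 rad and x of tin_mid in the frame of caddy between -0.04 and 0.04 m and y of tin_mid in the frame of caddy between -0.075 and 0.075 m and z of tin_mid in the frame of caddy between 0.036 and 0.048 m and x of carton_mid in the frame of caddy between -0.04 and 0.04 m and y of carton_mid in the frame of caddy between -0.075 and 0.075 m and z of carton_mid in the frame of caddy between 0.0425 and 0.0545 m); the robot touches nothing.
It fails at once if a bystander is moved more than 30 mm (distance of any of mug_mid, glass_mid, timer_mid, can_mid, candle_mid, teaspoon_mid from where it was at the start of the episode above 0.03 m).
It also fails if it takes over 69 s, if anything falls off the work surface, if the arm or the gripper's body presses on something with over 40 N, if the wrist force passes 120 N, or if a joint passes its speed limit or range.

## Working session

There is one attempt and no reset: what is moved stays moved. The work goes in short steps, Python scripts to look and compute and a tool call to move; the robot and the scene stay as the last step left them, time stands still between calls to the robot, and variables do not carry over. Pictures are saved under pics/ and viewed, and the job is handed in when it is done.

Besides the shell and the picture viewer there is one more tool, called after ">>>" as name(argument=value, ...) on one line, values as JSON. carry_out: Moves the arm, as the interface text tells. Its arguments: {"type":"object","properties":{"targets":{"type":"array","items":{"type":"array"}},"jaw":{"type":"number"},"squeeze":{"type":"number"}},"required":["targets"]}

```bash
ls; mkdir -p pics
python3 - <<'E'
from cell import env
import cv2
o=env.get_obs()
for k,v in o.items(): print(k,v)
for n in ["side","top","wrist"]:
    im=env.read_camera(n); cv2.imwrite(f"pics/{n}0.png",im[:,:,::-1])
    print(n,env.get_calibration(n))
E
```

```text
pics
time_s 0.0
qpos [-62.50320156  18.43937163  -4.01415563  83.17552387   1.29419241
  78.54027553  -3.25949854]
joint_velocities [ 0.06475371 -0.01595196 -0.0628885   0.07026355  0.01393263  0.09030899
  0.00762972]
effort [ 2.69673028e-04 -4.91286170e+01 -4.03829422e-01 -3.12530816e+01
 -6.39324356e-02  4.36741544e-02  1.95212983e-04]
tool_pos [0.29174971 0.58022318 0.22145233]
tool_rot [-90.00540662   0.10997844  63.31199442]
force [0.59751113 0.2814087  0.2835312 ]
wrist_torque [-0.0165287  -0.02592019 -0.05540947]
grip_width 0.08699090404088332
side {'fx': 361.8455221045493, 'fy': 361.8455221045493, 'cx': 252.11254197317461, 'cy': 192.1417564158701, 'R': array([[ 0.90849025, -0.4177576 , -0.01113788],
       [-0.25058424, -0.52322525, -0.81452003],
       [ 0.33444431,  0.74277448, -0.58002851]]), 't': array([-0.50178913,  0.19165057,  0.81598712])}
top {'fx': 356.5745927917624, 'fy': 356.5745927917624, 'cx': 253.79694366798822, 'cy': 191.51957505792308, 'R': array([[-0.02114347, -0.99952493,  0.02242452],
       [-0.99863645,  0.02004324, -0.04820279],
       [ 0.04773043, -0.02341312, -0.99858582]]), 't': array([-0.01607816,  0.53144613,  0.9320128 ])}
wrist {'fx': 297.3186396354542, 'fy': 297.3186396354542, 'cx': 253.24912154185625, 'cy': 192.97004770281424, 'hand_eye': array([[ 9.99999577e-01,  8.33183944e-04, -3.89048538e-04,
         7.92774631e-04],
       [ 6.14777596e-04, -2.91152739e-01,  9.56676384e-01,
        -1.62783286e-01],
       [ 6.83814856e-04, -9.56676219e-01, -2.91153128e-01,
         8.06920021e-02],
       [ 0.00000000e+00,  0.00000000e+00,  0.00000000e+00,
         1.00000000e+00]])}
```

View pics/side0.png

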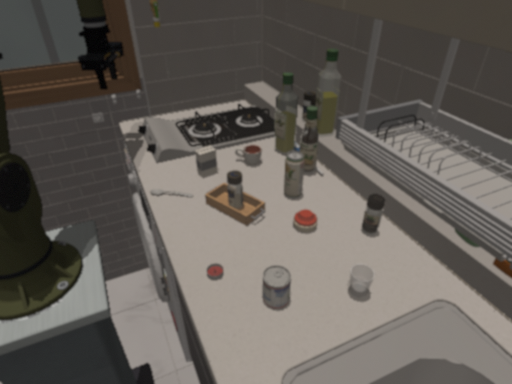

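View pics/top0.png

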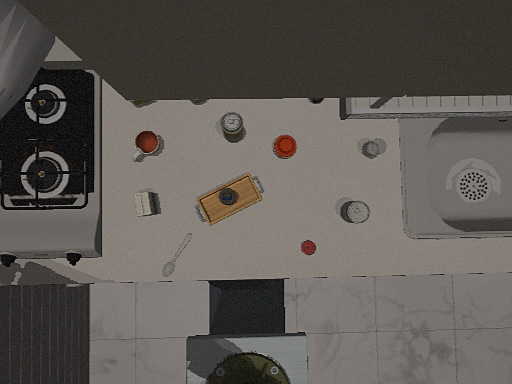

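View pics/wrist0.png

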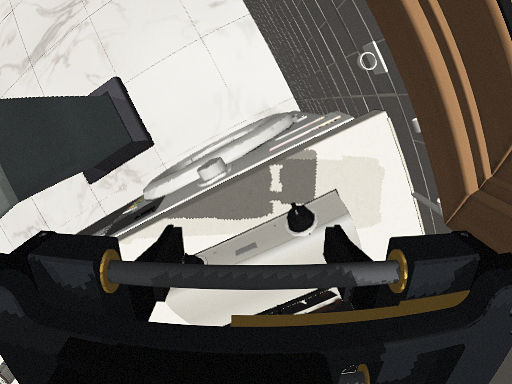

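The top view shows the caddy at about (229,198) with the jar in it, the carton at (146,204) and the tin at (357,212). The slim can at (232,122) and the timer at (285,146) are nearby. Next I'll get the masks and fit models to them.

```bash
cat > h.py <<'E'
from cell import env
import numpy as np, cv2
from scipy.optimize import minimize
from scipy.spatial.transform import Rotation as Ro
def cyl(d,h,z0=0):
    def f(p):
        a=np.linspace(0,2*np.pi,48,endpoint=False)
        c=np.c_[p[0]+d/2*np.cos(a),p[1]+d/2*np.sin(a)]
        return np.r_[np.c_[c,0*a+z0],np.c_[c,0*a+z0+h]]
    return f
def box(lx,ly,h,z0=0):
    def f(p):
        c,s=np.cos(p[2]),np.sin(p[2])
        o=[]
        for x in(-lx/2,lx/2):
            for y in(-ly/2,ly/2):
                for z in(z0,z0+h): o.append([p[0]+c*x-s*y,p[1]+s*x+c*y,z])
        return np.array(o)
    return f
def proj(P,cal):
    if 'hand_eye' in cal:
        T=cal['T']; Q=(P-T[:3,3])@T[:3,:3]
        r=np.hypot(Q[:,0],Q[:,1]); th=np.arctan2(r,Q[:,2])
        k=th/np.maximum(r,1e-9)
        return np.c_[cal['cx']+cal['fx']*k*Q[:,0],cal['cy']+cal['fy']*k*Q[:,1]]
    Q=P@cal['R'].T+cal['t']
    return np.c_[cal['cx']+cal['fx']*Q[:,0]/Q[:,2],cal['cy']+cal['fy']*Q[:,1]/Q[:,2]]
S=4
def hullmask(P,cal):
    q=proj(P,cal); m=np.zeros((384*S,512*S),np.uint8)
    h=cv2.convexHull(((q+.5)*S-.5).astype(np.float32))
    cv2.fillConvexPoly(m,np.round(h*16).astype(np.int32),1,shift=4)
    return cv2.resize(m.astype(np.float32),(512,384),interpolation=cv2.INTER_AREA)
def cost(p,f,obs):
    c=0
    for m,cal in obs:
        h=hullmask(f(p),cal); c+=1-np.minimum(h,m).sum()/np.maximum(h,m).sum()
    return c
def fit(f,obs,p0,step=None):
    step=[.02,.02,.3][:len(p0)]
    best=None
    for k in range(3):
        sim=np.array([p0]+[np.array(p0)+np.eye(len(p0))[i]*step[i] for i in range(len(p0))])
        r=minimize(cost,p0,(f,obs),method='Nelder-Mead',options=dict(initial_simplex=sim,xatol=1e-4,fatol=1e-5))
        p0=r.x; step=[s/3 for s in step]
    return r.x,r.fun/len(obs)
def back(xy,cal,z):
    if 'hand_eye' in cal:
        u=np.array([xy[0]-cal['cx'],xy[1]-cal['cy']])/cal['fx'];r=np.hypot(*u)
        d=np.r_[np.sin(r)*u/r,np.cos(r)]; T=cal['T']; D=T[:3,:3]@d; C=T[:3,3]
    else:
        d=np.array([(xy[0]-cal['cx'])/cal['fx'],(xy[1]-cal['cy'])/cal['fy'],1])
        D=cal['R'].T@d; C=-cal['R'].T@cal['t']
    return C+D*(z-C[2])/D[2]
def toolT():
    o=env.get_obs(); T=np.eye(4); T[:3,:3]=Ro.from_euler('xyz',o['tool_rot'],degrees=True).as_matrix(); T[:3,3]=o['tool_pos']; return T
def snap(n,save=None):
    T=toolT(); im=env.read_camera(n); cal=dict(env.get_calibration(n))
    if 'hand_eye' in cal: cal['T']=T@cal['hand_eye']
    if save: cv2.imwrite(f'pics/{save}.png',im[:,:,::-1])
    return im,cal
E
cat > m.py <<'E'
from h import *
import pickle
res={}
for n in['top','side']:
    im,cal=snap(n)
    for l in['caddy','jar_mid','tin_mid','carton_mid','mug_mid','glass_mid','timer_mid','can_mid','candle_mid','teaspoon_mid']:
        r=env.outline_of(n,l)
        if r:
            res[n,l]=(r[0]['mask'],cal); print(n,l,round(r[0]['p'],2),np.round(r[0]['xy']),r[0]['mask'].sum(),np.round(back(r[0]['xy'],cal,.02),3))
        else: print(n,l,None)
pickle.dump(res,open('m.pkl','wb'))
print(env.get_obs()['time_s'])
E
python3 m.py
```

```text
top caddy 0.63 [236. 200.] 1795 [0.508 0.021 0.02 ]
top jar_mid 0.69 [227. 196.] 262 [0.521 0.044 0.02 ]
top tin_mid 0.65 [355. 212.] 563 [ 0.471 -0.292  0.02 ]
top carton_mid 0.73 [149. 202.] 525 [0.508 0.247 0.02 ]
top mug_mid 0.91 [144. 145.] 597 [0.66  0.259 0.02 ]
top glass_mid 0.59 [376. 148.] 380 [ 0.639 -0.357  0.02 ]
top timer_mid 0.89 [284. 148.] 429 [ 0.646 -0.11   0.02 ]
top can_mid 0.72 [233. 126.] 534 [0.706 0.025 0.02 ]
top candle_mid 0.71 [310. 247.] 180 [ 0.382 -0.17   0.02 ]
top teaspoon_mid 0.5 [171. 263.] 233 [0.35  0.192 0.02 ]
side caddy 0.93 [232. 210.] 1201 [0.496 0.007 0.02 ]
side jar_mid 0.94 [234. 189.] 514 [0.538 0.097 0.02 ]
side tin_mid 0.9 [276. 286.] 1105 [ 0.481 -0.274  0.02 ]
side carton_mid 0.8 [207. 162.] 549 [0.518 0.277 0.02 ]
side mug_mid 0.67 [250. 153.] 379 [0.67  0.271 0.02 ]
side glass_mid 0.75 [359. 282.] 589 [ 0.647 -0.339  0.02 ]
side timer_mid 0.79 [304. 223.] 416 [ 0.642 -0.123  0.02 ]
side can_mid 0.63 [295. 174.] 836 [0.739 0.09  0.02 ]
side candle_mid 0.78 [215. 270.] 245 [ 0.381 -0.177  0.02 ]
side teaspoon_mid 0.5 [171. 192.] 133 [0.367 0.158 0.02 ]
1.25
```

```bash
cat > f.py <<'E'
from h import *
import pickle
res=pickle.load(open('m.pkl','rb'))
def ob(l): return [(res[n,l][0].astype(np.float32),res[n,l][1]) for n in('top','side')]
for l,f,p in[('tin_mid',cyl(.057,.072),[.471,-.29]),('jar_mid',cyl(.041,.105,.006),[.521,.044]),('can_mid',cyl(.053,.134),[.7,.03]),('timer_mid',cyl(.063,.044),[.65,-.11]),('glass_mid',cyl(.049,.062),[.64,-.35]),('candle_mid',cyl(.038,.015),[.38,-.17])]:
    o=ob(l); print(l,*[np.round(x,4) for x in fit(f,o,p)], [np.round(fit(f,[q],p)[0],4) for q in o])
for y in(0,.8,-.8):
    o=ob('carton_mid'); x=fit(box(.056,.034,.085),o,[.508,.25,y]); print('carton',np.round(x[0],4),x[1],np.degrees(x[0][2]))
for y in(.3,-.5,.8):
    o=ob('caddy'); x=fit(box(.078,.154,.035),o,[.51,.02,y]); print('caddy',np.round(x[0],4),x[1],np.degrees(x[0][2]))
E
python3 f.py
```

```text
tin_mid [ 0.4736 -0.2866] 0.0779 [array([ 0.4723, -0.2849]), array([ 0.4748, -0.2884])]
jar_mid [0.5178 0.0398] 0.1435 [array([0.5166, 0.0398]), array([0.5225, 0.0421])]
can_mid [0.695 0.026] 0.1372 [array([0.6881, 0.0256]), array([0.695, 0.025])]
timer_mid [ 0.6521 -0.1114] 0.2748 [array([ 0.6449, -0.1073]), array([ 0.655 , -0.1105])]
glass_mid [ 0.6411 -0.3454] 0.2405 [array([ 0.6411, -0.3456]), array([ 0.6464, -0.3399])]
candle_mid [ 0.3804 -0.1686] 0.1264 [array([ 0.379 , -0.1677]), array([ 0.3825, -0.1701])]
carton [0.5049 0.2464 0.158 ] 0.08615472912788391 9.054799868026414
carton [0.5049 0.2464 0.1574] 0.08591997623443604 9.020008287042371
carton [0.5051 0.2464 0.155 ] 0.08560794591903687 8.880370877854968
caddy [0.5137 0.0384 0.4421] 0.2219918668270111 25.32808491103531
caddy [0.5136 0.0387 0.4456] 0.22204697132110596 25.530052575551466
caddy [0.5137 0.038  0.4451] 0.22245058417320251 25.50390433917151
```

>>> carry_out(targets=[[[0, 0, 0], [0, 7.6, 0]], [[0, 0, 0], [0, 7.6, 0]], [[0, 0, 0], [0, 7.6, 0]], [[0, 0, 0], [0, 7.6, 0]], [[0, 0, 0], [0, 7.4, 0]], [[-2, 1, -46], [0, 0, 0]], [[-2, 1, -46], [0, 0, 0]], [[-2, 1, -46], [0, 0, 0]], [[-2, 1, -46], [0, 0, 0]], [[-2, 1, -46], [0, 0, 0]], [[-2, 1, -46], [0, 0, 0]], [[-2, 1, -46], [0, 0, 0]]])

```text
time_s: 2.45
tool_pos: [0.4185, 0.2824, 0.2159]
tool_rot: [-90.0, -0.1, 25.5]
force: [0.1, -0.2, 1.1]
grip_width: 0.0869
```

>>> carry_out(targets=[[[-2, 1, -46], [0, 0, 0]], [[-2, 1, -46], [0, 0, 0]], [[-2, 1, -46], [0, 0, 0]], [[-2, 1, -46], [0, 0, 0]], [[-2, 1, -46], [0, 0, 0]], [[-2, 1, -46], [0, 0, 0]], [[-2, 1, -46], [0, 0, 0]], [[0, 0, 0], [0, 0, 0]], [[0, 0, 0], [0, 0, 0]]])

```text
time_s: 3.35
tool_pos: [0.5442, -0.0137, 0.2086]
tool_rot: [-90.0, 0.0, 25.3]
force: [-0.7, 1.4, -0.5]
grip_width: 0.0867
```

Run:
```python
from h import *
im,cal=snap('wrist','w1')
print(env.get_obs())
```

```text
{'time_s': 3.4, 'qpos': array([-29.65574524,   5.98914096,  30.32566633, 100.46542351,
        -3.17525501,  74.39956969,  26.89237588]), 'joint_velocities': array([-1.18239383, -0.44543583, -1.44091763,  0.4541275 , -0.04933548,
       -0.00312217,  0.14403104]), 'effort': array([ 1.36441883e+00, -3.18407071e+01,  2.98179455e+00, -3.08387160e+01,
        1.47542451e-01,  4.00066772e-02,  9.55873635e-03]), 'tool_pos': array([ 0.54393081, -0.01198261,  0.20848106]), 'tool_rot': array([-8.99583299e+01, -1.88816650e-03,  2.55033386e+01]), 'force': array([-1.20339115, -0.14603697,  0.03505294]), 'wrist_torque': array([-0.013672 ,  0.0459898,  0.0427618]), 'grip_width': 0.08714931364185724}
```

View pics/w1.png

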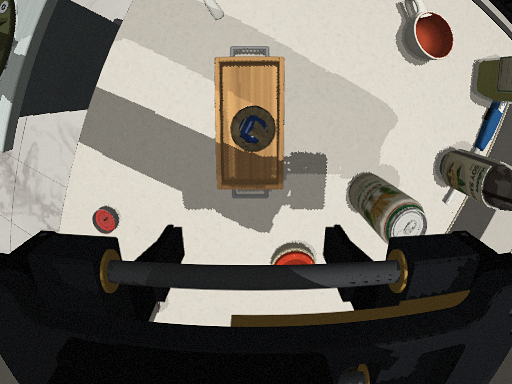

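The wrist view shows the caddy from (216,58) to (284,188), with the jar cap at (253,129). I'll fit both from this picture.

```bash
cat > w.py <<'E'
from h import *
import sys
def caddyfit(im,cal,p0=[.514,.038,.443]):
    hsv=cv2.cvtColor(im,cv2.COLOR_RGB2HSV)
    m=((hsv[...,0]>8)&(hsv[...,0]<25)&(hsv[...,1]>90)&(hsv[...,2]>50)).astype(np.uint8)
    g=hullmask(box(.11,.19,.035)(p0),cal)>0.5
    m=m*g
    m=cv2.morphologyEx(m,cv2.MORPH_OPEN,np.ones((3,3)))
    h=cv2.convexHull(cv2.findNonZero(m)); mm=np.zeros_like(m); cv2.fillConvexPoly(mm,h,1)
    return m,mm,fit(box(.078,.154,.035),[(mm.astype(np.float32),cal)],p0)
if __name__=='__main__':
    im,cal=snap('wrist',sys.argv[1])
    m,mm,(p,c)=caddyfit(im,cal); print('caddy',np.round(p,4),np.degrees(p[2]),c)
    v=im.copy()
    q=proj(box(.078,.154,.035)(p),cal)
    ex=box(.066,.142,.029,.006)(p); qi=proj(ex,cal)
    r=env.outline_of('wrist','jar_mid')
    print([ (round(x['p'],2),x['xy'],x['mask'].sum()) for x in r])
    o=[(r[0]['mask'].astype(np.float32),cal)]
    j,cj=fit(cyl(.041,.105,.006),o,[.52,.04]); print('jar',np.round(j,4),cj)
    R=np.array([[np.cos(p[2]),np.sin(p[2])],[-np.sin(p[2]),np.cos(p[2])]]); print('jar in caddy',R@(j-p[:2]))
    for a in np.r_[q,qi]: cv2.circle(v,tuple(np.round(a).astype(int)),1,(0,255,0),-1)
    h=cv2.findContours((hullmask(cyl(.041,.105,.006)(j),cal)>.5).astype(np.uint8),0,1)[0]
    cv2.drawContours(v,h,-1,(255,0,0),1)
    cv2.imwrite('pics/'+sys.argv[1]+'o.png',cv2.resize(v[20:220,150:350],(800,600)[::1] if 0 else (600,600))[:,:,::-1])
E
python3 w.py w2
```

```text
caddy [0.5142 0.0391 0.4441] 25.446085129360586 0.01144266128540039
[(0.57, [252.0, 130.2], np.int64(1648))]
jar [0.5182 0.0409] 0.05095630884170532
jar in caddy [ 0.00428121 -0.00012   ]
```

View pics/w2o.png

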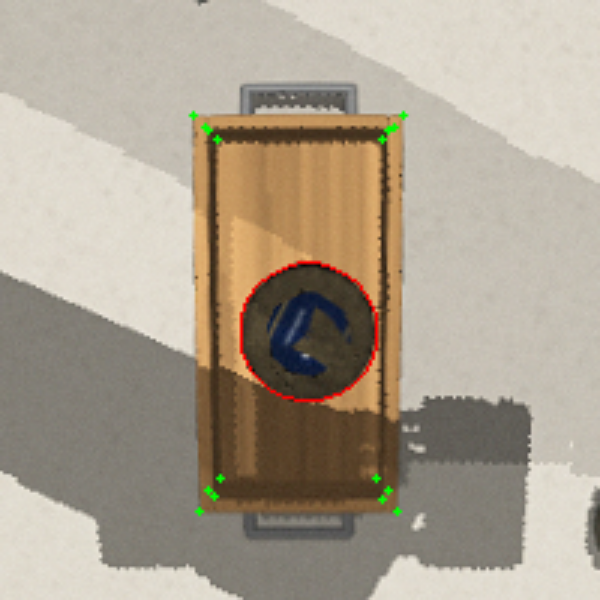

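>>> carry_out(targets=[[[0, 0, 30], [0, 0, 0]], [[0, 0, 29], [0, 0, 0]], [[0, 36, 0], [0, 0, 0]], [[0, 36, 0], [0, 0, 0]], [[0, 36, 0], [0, 0, 0]], [[0, 34, 0], [0, 0, 0]], [[0, 0, 0], [0, 0, 0]], [[0, 0, 0], [0, 0, 0]]], jaw=1)

```text
time_s: 4.3
tool_pos: [0.5185, 0.0418, 0.067]
tool_rot: [-90.0, 0.0, 25.6]
force: [0.0, 1.0, -0.6]
grip_width: 0.0872
```

>>> carry_out(targets=[[[0, 0, 0], [0, 0, 0]], [[0, 0, 0], [0, 0, 0]], [[0, 0, 0], [0, 0, 0]], [[0, 0, 0], [0, 0, 0]], [[0, 0, 0], [0, 0, 0]], [[0, 0, 0], [0, 0, 0]], [[0, 0, 0], [0, 0, 0]], [[0, 0, 0], [0, 0, 0]]], jaw=0, squeeze=15)

```text
time_s: 5.1
tool_pos: [0.5186, 0.0407, 0.0666]
tool_rot: [-90.0, 0.0, 25.5]
force: [-0.2, -0.4, 1.2]
grip_width: 0.0402
```

>>> carry_out(targets=[[[0, -4, 0], [0, 0, 0]], [[-2, 0, 10], [0, 0, 0]], [[-2, 0, 10], [0, 0, 0]], [[0, 0, 10], [0, 0, 0]], [[0, 0, 10], [0, 0, 0]], [[0, 0, 8], [0, 0, 0]], [[0, 4, 0], [0, 0, 0]], [[0, 0, 1], [0, 0, 0]], [[0, 0, 1], [0, 0, 0]], [[0, 0, 1], [0, 0, 0]], [[0, 0, 0], [0, 0, 0]], [[0, 0, 0], [0, 0, 0]]])

```text
time_s: 6.3
tool_pos: [0.4931, 0.0847, 0.0665]
tool_rot: [-90.0, 0.0, 25.5]
force: [0.4, -1.2, -1.8]
grip_width: 0.0408
```

>>> carry_out(targets=[[[0, 0, 0], [0, 0, 0]], [[0, 0, 0], [0, 0, 0]], [[0, 0, 0], [0, 0, 0]], [[0, -20, 0], [0, 0, 0]], [[0, -40, 0], [0, 0, 0]], [[0, -40, 0], [0, 0, 0]], [[0, -40, -10], [0, 0, 0]], [[-18, 0, -38], [0, 0, 0]], [[-20, 0, -43], [0, 0, 0]], [[-20, 0, -43], [0, 0, 0]], [[-20, 0, -43], [0, 0, 0]], [[-20, 0, -43], [0, 0, 0]]], jaw=1)

```text
time_s: 7.5
tool_pos: [0.4993, -0.1574, 0.207]
tool_rot: [-90.0, -0.1, 25.5]
force: [1.1, 1.3, -0.4]
grip_width: 0.0872
```

>>> carry_out(targets=[[[-20, 0, -43], [0, 0, 0]], [[-20, 0, -43], [0, 0, 0]], [[-20, 0, -43], [0, 0, 0]], [[-20, 0, -43], [0, 0, 0]], [[0, 0, 0], [0, 0, 0]], [[0, 0, 0], [0, 0, 0]], [[0, 0, 0], [0, 0, 0]]])

```text
time_s: 8.2
tool_pos: [0.5019, -0.344, 0.2063]
tool_rot: [-89.9, -0.0, 25.6]
force: [0.4, -0.3, 0.2]
grip_width: 0.0872
```

```bash
cat > t.py <<'E'
from h import *
import sys
name,lab=sys.argv[1:3]
im,cal=snap('wrist',name); T=toolT()
print(env.get_obs()['time_s'],T[:3,3],env.get_obs()['tool_rot'])
r=env.outline_of('wrist',lab)
print([(round(x['p'],2),x['xy'],x['mask'].sum()) for x in r])
m=r[0]['mask'].astype(np.float32)
f,p0=(cyl(.057,.072),[.4736,-.2866]) if lab=='tin_mid' else (box(.056,.034,.085),[.505,.2464,.158])
p,c=fit(f,[(m,cal)],p0); print(np.round(p,4),c, np.degrees(p[2:]))
d=np.r_[p[:2],0]-T[:3,3]; print('tool-frame delta mm',np.round(T[:3,:3].T@d*1000,1))
v=im.copy(); cv2.drawContours(v,cv2.findContours((hullmask(f(p),cal)>.5).astype(np.uint8),0,1)[0],-1,(255,0,0),1)
cv2.drawContours(v,cv2.findContours(m.astype(np.uint8),0,1)[0],-1,(0,255,0),1)
cv2.imwrite(f'pics/{name}o.png',v[:,:,::-1])
E
python3 t.py w3 tin_mid
```

```text
8.25 [ 0.50209174 -0.34348974  0.20644898] [-8.99388658e+01 -5.73286818e-02  2.56630378e+01]
[(0.94, [252.4, 118.9], np.int64(2537))]
[ 0.4737 -0.2849] 0.02863973379135132 []
tool-frame delta mm [ -0.4 206.5  64.9]
```

View pics/w3o.png

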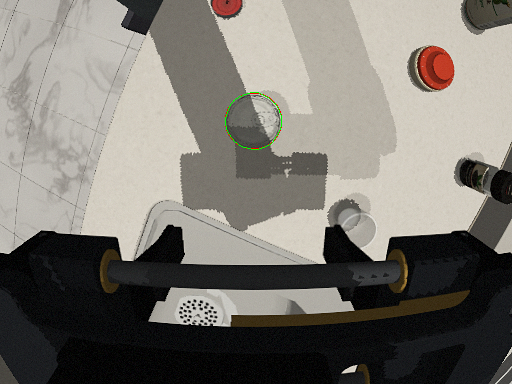

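The tin's fit in the wrist view (circle at (253,121)) matches its outline. Next is the grasp.

>>> carry_out(targets=[[[0, 0, 33], [0, 0, 0]], [[0, 0, 32], [0, 0, 0]], [[0, 0, 0], [0, 0, 0]], [[0, 41, 0], [0, 0, 0]], [[0, 41, 0], [0, 0, 0]], [[0, 40, 0], [0, 0, 0]], [[0, 40, 0], [0, 0, 0]], [[0, 0, 0], [0, 0, 0]], [[0, 0, 0], [0, 0, 0]]])

```text
time_s: 9.2
tool_pos: [0.4736, -0.2867, 0.0452]
tool_rot: [-90.0, 0.0, 25.6]
force: [0.5, -0.3, 0.9]
grip_width: 0.0872
```

>>> carry_out(targets=[[[0, 0, 0], [0, 0, 0]], [[0, 0, 0], [0, 0, 0]], [[0, 0, 0], [0, 0, 0]], [[0, 0, 0], [0, 0, 0]], [[0, 0, 0], [0, 0, 0]], [[0, 0, 0], [0, 0, 0]], [[0, 0, 0], [0, 0, 0]]], jaw=0, squeeze=15)

```text
time_s: 9.9
tool_pos: [0.4738, -0.2867, 0.0451]
tool_rot: [-90.0, -0.1, 25.5]
force: [-0.3, 0.6, 6.1]
grip_width: 0.0566
```

>>> carry_out(targets=[[[0, -25, 0], [0, 0, 0]], [[0, -40, 0], [0, 0, 0]], [[0, -35, 0], [0, 0, 0]], [[25, 0, 33.5], [0, 0, 0]], [[25, 0, 33.5], [0, 0, 0]], [[25, 0, 33.5], [0, 0, 0]], [[25, 0, 33.5], [0, 0, 0]], [[25, 0, 33.5], [0, 0, 0]], [[25, 0, 33.5], [0, 0, 0]], [[26, 0, 34], [0, 0, 0]], [[0, 0, 0], [0, 0, 0]], [[0, 0, 0], [0, 0, 0]]])

```text
time_s: 11.1
tool_pos: [0.5303, 0.0022, 0.1437]
tool_rot: [-90.0, 0.1, 25.7]
force: [-0.3, -0.7, -1.9]
grip_width: 0.057
```

```bash
cat > pose.py <<'E'
from h import *
import sys
cx,cy,ya=.5142,.0391,.4441
o=env.get_obs(); d=o['tool_pos'][:2]-[cx,cy]
print(o['time_s'],o['tool_pos'],o['tool_rot'],o['grip_width'],o['force'])
print('tcp in caddy mm',1000*(np.cos(ya)*d[0]+np.sin(ya)*d[1]),1000*(-np.sin(ya)*d[0]+np.cos(ya)*d[1]))
if len(sys.argv)>1:
    for n in['wrist','side']: snap(n,n+sys.argv[1])
E
python3 pose.py a
```

```text
11.1 [0.53031167 0.00215443 0.14365484] [-90.01046323   0.11438191  25.68193755] 0.05696912991824711 [-0.31376426 -0.68217643 -1.94182672]
tcp in caddy mm -1.3246888428957784 -40.28407417395431
```

View pics/wrista.png

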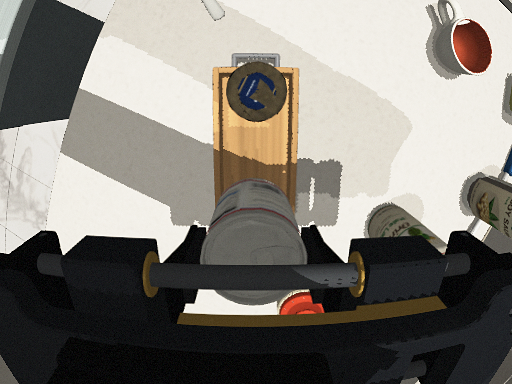

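View pics/sidea.png

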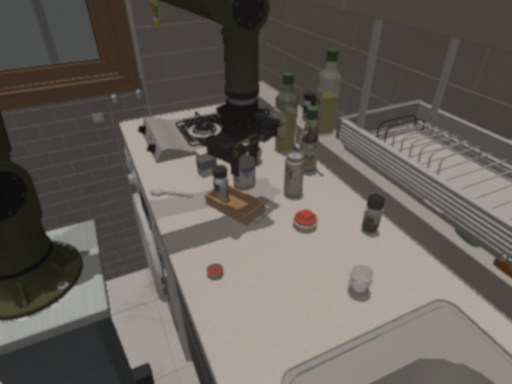

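Held in the gripper, the tin sits over the caddy's near end at about (253,240), and the jar is upright against the far end at (257,92). Now I'll lower it, shifting slightly.

>>> carry_out(targets=[[[1.3, 20, -1.5], [0, 0, 0]], [[0, 20, 0], [0, 0, 0]], [[0, 15, 0], [0, 0, 0]], [[0, 0, 0], [0, 0, 0]], [[0, 0, 0], [0, 0, 0]]])

```text
time_s: 11.7
tool_pos: [0.5327, -0.0005, 0.0897]
tool_rot: [-90.0, 0.0, 25.4]
force: [-0.0, 0.3, -1.1]
grip_width: 0.0569
```

```bash
python3 pose.py b
```

```text
11.7 [ 5.32711632e-01 -4.65744923e-04  8.96867257e-02] [-9.00130453e+01  1.67747380e-02  2.54391128e+01] 0.056874130345145 [-0.0242652   0.34318773 -1.06185102]
tcp in caddy mm -0.2832773062224625 -43.681213834024724
```

View pics/wristb.png

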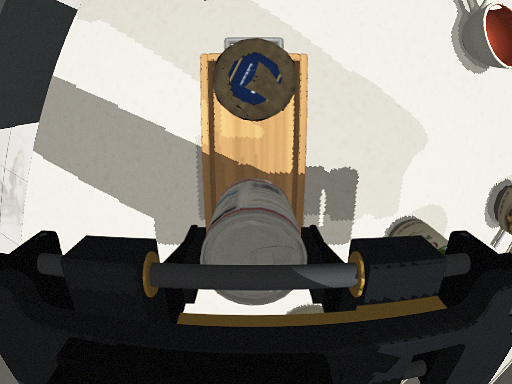

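>>> carry_out(targets=[[[0, 0, 1.5], [0, 0, 0]], [[0, 0, 0], [0, 0, 0]], [[0, 8, 0], [0, 0, 0]], [[0, 8, 0], [0, 0, 0]], [[0, 0, 0], [0, 0, 0]]])

```text
time_s: 12.3
tool_pos: [0.5308, 0.0017, 0.072]
tool_rot: [-90.0, 0.2, 25.5]
force: [-0.5, -1.0, -1.4]
grip_width: 0.057
```

>>> carry_out(targets=[[[0, 6, 0], [0, 0, 0]], [[0, 6, 0], [0, 0, 0]], [[0, 6, 0], [0, 0, 0]], [[0, 4, 0], [0, 0, 0]], [[0, 0, 0], [0, 0, 0]], [[0, 0, 0], [0, 0, 0]]])

```text
time_s: 12.9
tool_pos: [0.5321, 0.0017, 0.0514]
tool_rot: [-90.0, -0.0, 25.5]
force: [0.3, 0.1, -1.0]
grip_width: 0.0568
```

```bash
python3 pose.py c
```

```text
12.9 [0.53212741 0.00168373 0.05143761] [-9.00037344e+01 -4.92645348e-03  2.55078626e+01] 0.05684892085055766 [ 0.26285668  0.09257719 -1.04946485]
tcp in caddy mm 0.11268057969585771 -41.48923793338425
```

View pics/wristc.png

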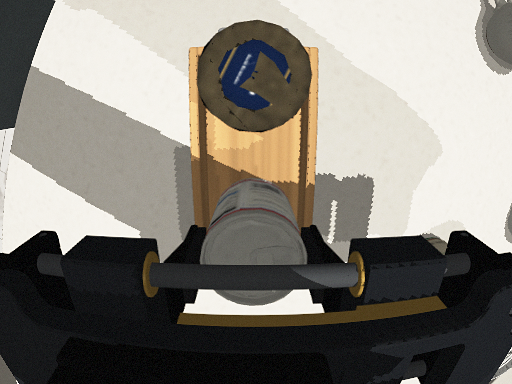

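View pics/sidec.png

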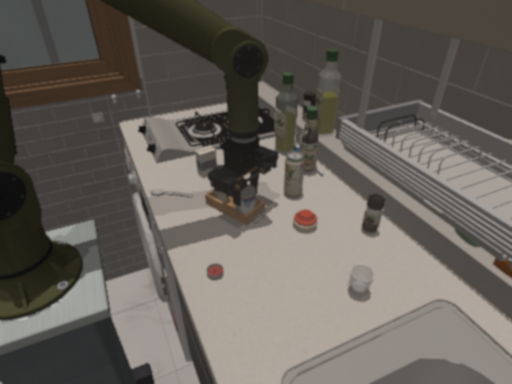

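>>> carry_out(targets=[[[0, 1.5, 0], [0, 0, 0]], [[0, 0, -1], [0, 0, 0]], [[0, 0, -0.5], [0, 0, 0]], [[0, 0, 0], [0, 0, 0]], [[0, 0, 0], [0, 0, 0]]])

```text
time_s: 13.5
tool_pos: [0.5325, 0.0016, 0.0509]
tool_rot: [-89.9, -0.0, 25.5]
force: [-4.0, 2.2, 6.9]
grip_width: 0.0572
```

>>> carry_out(targets=[[[0, 0, 0], [0, 0, 0]], [[0, 0, 0], [0, 0, 0]], [[0, 0, 0], [0, 0, 0]], [[0, 0, 0], [0, 0, 0]], [[0, -20, 0], [0, 0, 0]], [[0, -40, 0], [0, 0, 0]], [[0, -45, 0], [0, 0, 0]], [[0, -45, -10], [0, 0, 0]], [[0, 0, -38], [0, 0, 0]], [[0, 0, 0], [0, 0, 0]], [[0, 0, 0], [0, 0, 0]]], jaw=1)

```text
time_s: 14.6
tool_pos: [0.5532, -0.044, 0.1998]
tool_rot: [-90.0, 0.0, 25.4]
force: [-0.2, 0.4, -0.4]
grip_width: 0.0876
```

```bash
cat > v.py <<'E'
from w import *
im,cal=snap('wrist',sys.argv[1])
print(env.get_obs()['tool_pos'])
P=[.5142,.0391,.4441]
m,mm,(p,c)=caddyfit(im,cal,P); print('caddy (occluded hull)',np.round(p,4),c)
R=np.array([[np.cos(P[2]),np.sin(P[2])],[-np.sin(P[2]),np.cos(P[2])]])
v=im.copy()
J=[('jar_mid',cyl(.041,.105,.006),[.493,.085]),('tin_mid',cyl(.057,.072,.006),[.532,.002])]
if len(sys.argv)>2: J.append(('carton_mid',box(.056,.034,.085,.006),[.51,.045,.444]))
for l,f,p0 in J:
    r=env.outline_of('wrist',l)
    if not r: print(l,'none'); continue
    j,cj=fit(f,[(r[0]['mask'].astype(np.float32),cal)],p0)
    print(l,round(r[0]['p'],2),np.round(j,4),'fit',round(cj,3),'in caddy mm',np.round(1000*R@(j[:2]-P[:2]),1),np.degrees(j[2:]-P[2]))
    cv2.drawContours(v,cv2.findContours((hullmask(f(j),cal)>.5).astype(np.uint8),0,1)[0],-1,(255,0,0),1)
for a in np.r_[proj(box(.078,.154,.035)(P),cal),proj(box(.066,.142,.029,.006)(P),cal)]: cv2.circle(v,tuple(np.round(a).astype(int)),1,(0,255,0),-1)
cv2.imwrite('pics/'+sys.argv[1]+'o.png',cv2.resize(v[0:260,130:390],(600,600))[:,:,::-1])
E
python3 v.py w5
```

```text
[ 0.55286465 -0.04274679  0.1993662 ]
caddy (occluded hull) [0.5141 0.0391 0.4429] 0.04833781719207764
jar_mid 0.62 [0.4932 0.0841] fit 0.039 in caddy mm [ 0.4 49.7] []
tin_mid 0.83 [0.5318 0.0029] fit 0.021 in caddy mm [  0.3 -40.3] []
```

View pics/w5o.png

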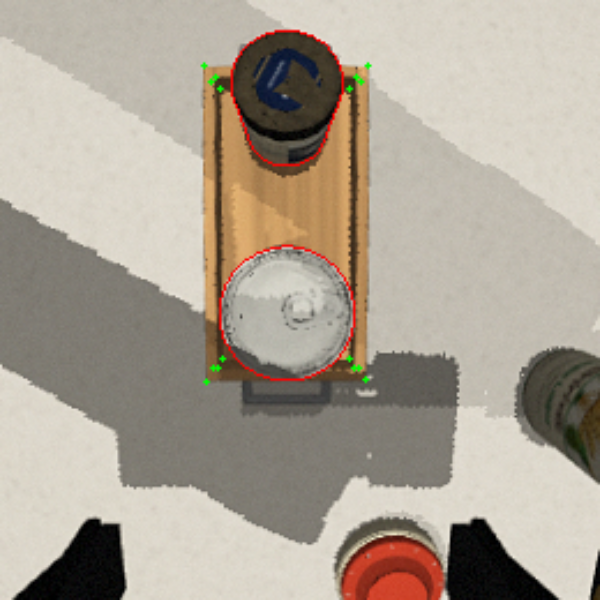

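The tin at about (287,313) in the crop sits clear inside the near end, and the jar is against the far end. That leaves a 41 mm gap centred at caddy y ≈ +8.7 mm. The carton is next.

>>> carry_out(targets=[[[12.7, 0, 45], [0, 0, 0]], [[12.7, 0, 45], [0, 0, 0]], [[12.7, 0, 45], [0, 0, 0]], [[12.7, 0, 45], [0, 0, 0]], [[12.7, 0, 45], [0, 0, 0]], [[0, 0, 0], [0, 8.2, 0]], [[0, 0, 0], [0, 8.2, 0]], [[0, 0, 0], [0, 0, 0]], [[0, 0, 0], [0, 0, 0]], [[0, 0, 0], [0, 0, 0]]])

```text
time_s: 15.75
tool_pos: [0.5136, 0.1874, 0.1999]
tool_rot: [-90.0, 0.0, 9.2]
force: [0.3, -0.6, -0.2]
grip_width: 0.0871
```

```bash
python3 t.py w6 carton_mid
```

```text
15.8 [0.51369818 0.18730076 0.19996598] [-8.99925883e+01  7.06472319e-03  9.19867346e+00]
[(0.59, [253.4, 126.7], np.int64(2106))]
[0.5049 0.2478 0.141 ] 0.05918848514556885 [8.08042877]
tool-frame delta mm [  1.  200.   61.1]
```

View pics/w6o.png

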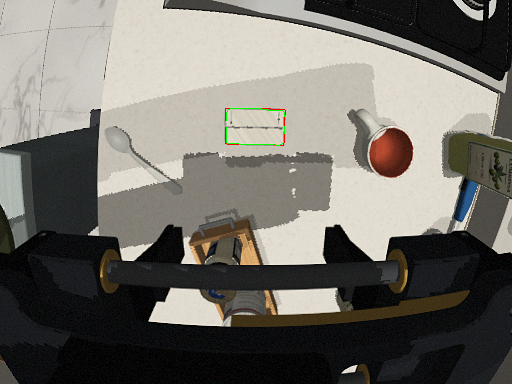

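The carton outline at (255,127) fits well, at about 8.1° yaw, with the mug clear of it. Grasping.

>>> carry_out(targets=[[[0.5, 0, 31], [0, 0.6, 0]], [[0.5, 0, 30], [0, 0, 0]], [[0, 0, 0], [0, 0, 0]], [[0, 37, 0], [0, 0, 0]], [[0, 36, 0], [0, 0, 0]], [[0, 36, 0], [0, 0, 0]], [[0, 36, 0], [0, 0, 0]], [[0, 0, 0], [0, 0, 0]], [[0, 0, 0], [0, 0, 0]]])

```text
time_s: 16.75
tool_pos: [0.5057, 0.2472, 0.0555]
tool_rot: [-90.0, 0.0, 8.5]
force: [-0.3, 0.9, 0.5]
grip_width: 0.087
```

>>> carry_out(targets=[[[0, 0, 0], [0, 0, 0]], [[0, 0, 0], [0, 0, 0]], [[0, 0, 0], [0, 0, 0]], [[0, 0, 0], [0, 0, 0]], [[0, 0, 0], [0, 0, 0]], [[0, 0, 0], [0, 0, 0]], [[0, 0, 0], [0, 0, 0]]], jaw=0, squeeze=15)

```text
time_s: 17.45
tool_pos: [0.5055, 0.2481, 0.0556]
tool_rot: [-90.0, -0.0, 8.5]
force: [-1.3, -0.7, 3.7]
grip_width: 0.0559
```

```bash
python3 pose.py d
```

```text
17.45 [0.50553246 0.24811884 0.05557083] [-8.99753505e+01 -1.60322625e-02  8.52166041e+00] 0.055853321689862845 [-1.29691947 -0.65478405  3.68440077]
tcp in caddy mm 81.97720818229477 192.46749955385408
```

View pics/wristd.png

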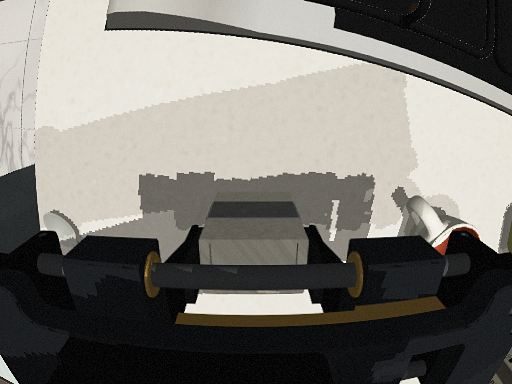

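>>> carry_out(targets=[[[0, -30, 0], [0, 0, 0]], [[0, -50, 0], [0, 0, 0]], [[0, -50, 0], [0, 0, 0]], [[0, 0, 0], [0, -8.5, 0]], [[0, 0, 0], [0, -8.4, 0]], [[-16.4, 0, -36.7], [0, 0, 0]], [[-16.4, 0, -36.7], [0, 0, 0]], [[-16.4, 0, -36.7], [0, 0, 0]], [[-16.4, 0, -36.7], [0, 0, 0]], [[-16.4, 0, -36.7], [0, 0, 0]], [[0, 0, 0], [0, 0, 0]], [[0, 0, 0], [0, 0, 0]]])

```text
time_s: 18.75
tool_pos: [0.5098, 0.0459, 0.1846]
tool_rot: [-90.0, 0.0, 25.2]
force: [0.4, 0.0, -2.4]
grip_width: 0.0557
```

```bash
python3 pose.py e; python3 pose.py f
```

```text
18.75 [0.50984639 0.04591471 0.18457424] [-8.99635084e+01  1.45583002e-02  2.52440202e+01] 0.055707465808250575 [ 0.43710317  0.01620017 -2.35945671]
tcp in caddy mm -1.0033850423959347 8.024178375286214
18.85 [0.50983403 0.04820064 0.18458343] [-8.99678258e+01  2.38235310e-02  2.54998858e+01] 0.05587649063291593 [-0.35551452  0.66139541 -1.06427316]
tcp in caddy mm -0.03241579424643343 10.09367895014024
```

View pics/wristf.png

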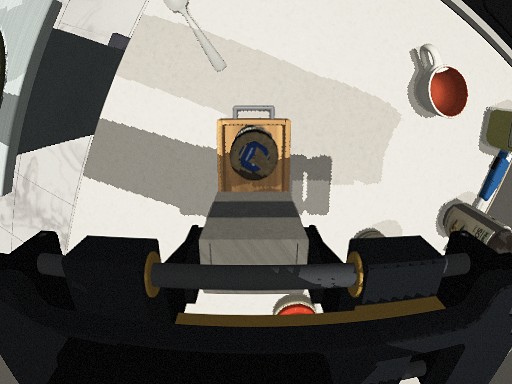

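>>> carry_out(targets=[[[0, 10, 0], [0, 0, 0]], [[0, 10, 0], [0, 0, 0]], [[0, 10, 0], [0, 0, 0]], [[0, 0, 0], [0, 0, 0]], [[0, 0, 0], [0, 0, 0]]])

```text
time_s: 19.45
tool_pos: [0.5098, 0.0469, 0.1545]
tool_rot: [-90.0, 0.1, 25.4]
force: [0.3, 0.2, -0.9]
grip_width: 0.0564
```

```bash
python3 pose.py g; python3 pose.py h
```

```text
19.45 [0.5098085  0.04688223 0.15452502] [-9.00019630e+01  6.04313773e-02  2.54140378e+01] 0.05639740929193393 [ 0.28444373  0.17879737 -0.89089261]
tcp in caddy mm -0.6219180908728018 8.914125458044273
19.55 [0.51039067 0.0469281  0.15532733] [-9.00095810e+01 -2.98513559e-02  2.54074589e+01] 0.05615059407020029 [ 0.89931762 -0.97372555 -2.05424109]
tcp in caddy mm -0.07650401450267968 8.705417220259292
```

View pics/wristh.png

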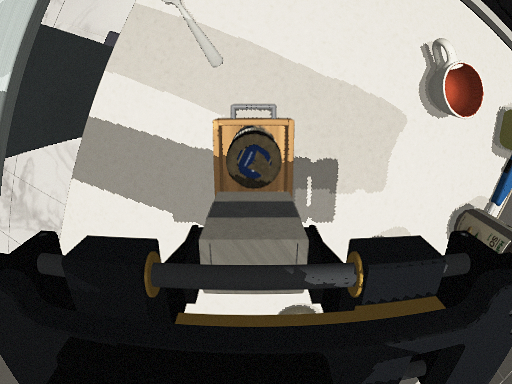

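The jar cap at (253,160) is still fully visible in front of the carton and undisturbed. I'll keep lowering in stages and watch the force.

>>> carry_out(targets=[[[0, 10, 0], [0, 0, 0]], [[0, 10, 0], [0, 0, 0]], [[0, 10, 0], [0, 0, 0]], [[0, 0, 0], [0, 0, 0]], [[0, 0, 0], [0, 0, 0]]])

```text
time_s: 20.15
tool_pos: [0.5098, 0.0468, 0.1245]
tool_rot: [-90.0, 0.1, 25.4]
force: [0.6, -0.5, -1.3]
grip_width: 0.0562
```

>>> carry_out(targets=[[[0, 10, 0], [0, 0, 0]], [[0, 10, 0], [0, 0, 0]], [[0, 10, 0], [0, 0, 0]], [[0, 0, 0], [0, 0, 0]], [[0, 0, 0], [0, 0, 0]]])

```text
time_s: 20.65
tool_pos: [0.5099, 0.0468, 0.0947]
tool_rot: [-90.0, 0.0, 25.4]
force: [0.4, 0.3, -1.6]
grip_width: 0.0553
```

```bash
python3 pose.py i
```

```text
20.65 [0.50987432 0.04684098 0.09465105] [-9.00024084e+01  4.81071547e-02  2.54064896e+01] 0.055326462394973644 [ 0.35600749  0.32123116 -1.55532673]
tcp in caddy mm -0.5802041443170839 8.848591973955406
```

View pics/wristi.png

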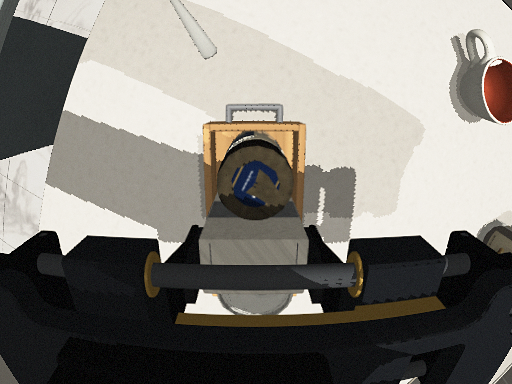

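>>> carry_out(targets=[[[0, 8, 0], [0, 0, 0]], [[0, 8, 0], [0, 0, 0]], [[0, 8, 0], [0, 0, 0]], [[0, 5, 0], [0, 0, 0]], [[0, 3, 0], [0, 0, 0]], [[0, 0.5, 0], [0, 0, 0]], [[0, 0, 0], [0, 0, 0]], [[0, 0, 0], [0, 0, 0]]])

```text
time_s: 21.55
tool_pos: [0.5104, 0.047, 0.0629]
tool_rot: [-90.0, -0.0, 25.4]
force: [-0.0, -0.6, -1.7]
grip_width: 0.0559
```

```bash
python3 pose.py j
```

```text
21.55 [0.51041447 0.04698739 0.06285618] [-9.00059848e+01 -3.71405753e-02  2.54148260e+01] 0.055868829505092726 [-0.02762106 -0.57681246 -1.74093474]
tcp in caddy mm -0.02954879828190272 8.748729169602832
```

View pics/wristj.png

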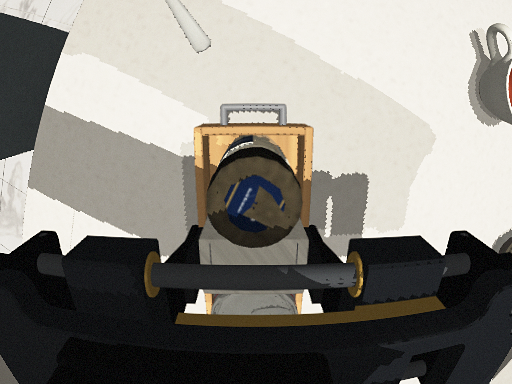

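>>> carry_out(targets=[[[0, 1, 0], [0, 0, 0]], [[0, 0.5, 0], [0, 0, 0]], [[0, 0, 0], [0, 0, 0]], [[0, 0, 0], [0, 0, 0]]])

```text
time_s: 22.05
tool_pos: [0.5104, 0.047, 0.0616]
tool_rot: [-90.0, -0.0, 25.4]
force: [-1.9, 0.9, 4.6]
grip_width: 0.0557
```

>>> carry_out(targets=[[[0, 0, 0], [0, 0, 0]], [[0, 0, 0], [0, 0, 0]], [[0, 0, 0], [0, 0, 0]], [[0, 0, 0], [0, 0, 0]], [[0, -15, 0], [0, 0, 0]], [[0, -30, 0], [0, 0, 0]], [[0, -40, 0], [0, 0, 0]], [[0, -45, 0], [0, 0, 0]], [[0, -20, -40], [0, 0, 0]], [[0, 0, -45], [0, 0, 0]], [[0, 0, 0], [0, 0, 0]], [[0, 0, 0], [0, 0, 0]]], jaw=1)

```text
time_s: 23.25
tool_pos: [0.5465, -0.031, 0.2108]
tool_rot: [-90.0, 0.0, 25.2]
force: [-1.0, 0.6, 0.1]
grip_width: 0.087
```

```bash
python3 v.py w7 c
python3 - <<'E'
from h import *
snap('side','side7');snap('top','top7');print(env.get_obs())
E
```

```text
[ 0.54620558 -0.02945299  0.21053594]
caddy (occluded hull) [0.514  0.0397 0.4438] 0.0322839617729187
jar_mid 0.72 [0.4932 0.0842] fit 0.058 in caddy mm [ 0.4 49.8] []
tin_mid 0.85 [0.5318 0.0032] fit 0.04 in caddy mm [  0.5 -40. ] []
carton_mid 0.67 [0.5104 0.0468 0.452 ] fit 0.032 in caddy mm [-0.1  8.6] [0.4500085]
{'time_s': 23.55, 'qpos': array([-35.43053036,   6.70511718,  38.73697346, 100.10600309,
        -4.36156787,  74.72954656,  29.79576978]), 'joint_velocities': array([ 0.15460913, -0.01967435,  0.34185753, -0.18084251,  0.13487896,
       -0.12401065,  0.13565822]), 'effort': array([ 7.14241317e-02, -2.96118915e+01,  2.40525685e+00, -3.06327224e+01,
       -3.33167799e-02,  7.43971649e-02, -2.44786126e-03]), 'tool_pos': array([ 0.54627457, -0.02862222,  0.21076187]), 'tool_rot': array([-8.99690227e+01,  2.03548403e-02,  2.55279249e+01]), 'force': array([-1.18499357,  0.35293205, -0.16816919]), 'wrist_torque': array([-0.10078425, -0.00112838, -0.01999993]), 'grip_width': 0.08712147122193817}
```

View pics/w7o.png

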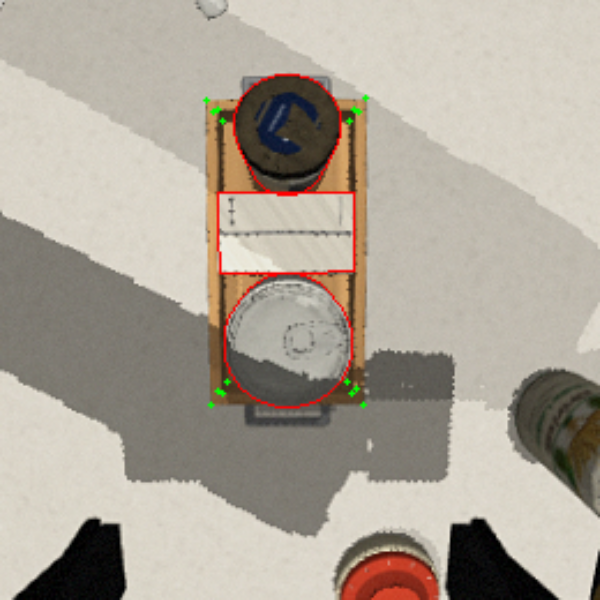

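View pics/side7.png

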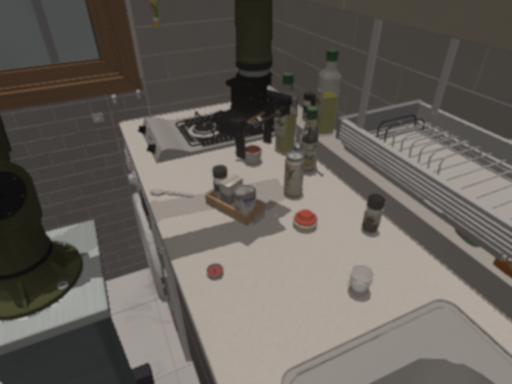

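All three stand upright in the row: jar at the far end, carton in the middle at crop (286,232), tin at the near end at (288,340). In the side view the bystanders look unmoved, and the gripper is open and clear. Handing in.

```bash
python3 -c "
from cell import env
print(env.sign_off())"
```

```text
the job is handed in; nothing more can be done
None
```

The jar, carton and tin now stand upright in one row on the caddy's floor, and I handed the job in at about 23.6 s of the 69 s allowed. The sign-off gave no verdict.

- **What I did:** I gripped the jar and moved it about 50 mm to the +y end of the caddy. I then set the tin at the −y end and lowered the carton into the 41 mm gap between them, with its 34 mm side along the row.
- **Final positions:** the last wrist-camera fits, in the caddy frame, agreed with the picture.

| Item | x (mm) | y (mm) |
|---|---|---|
| Jar | 0.4 | 49.8 |
| Carton (yaw error about 0.5°) | −0.1 | 8.6 |
| Tin | 0.5 | −40.0 |

- **Height and tilt:** I did not measure these directly. The fits assume each item stands upright on the floor, and their outlines matched. For the tin and carton, the force reading also rose at the expected release height.
- **Bystanders and forces:** the bystanders looked unmoved in the last side view. I judged this by eye and did not re-measure their positions. The gripper was open and clear at the end. The forces reported during the moves stayed below about 10 N.
- **Disagreements:** none of my checks failed. The tool position readings varied by 1–2 mm from one to the next.

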